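# Open the combination lock of the medicine box and hold it up

### The job

Take the combination lock off the medicine box: first press its yellow clear plunger fully down and let it come back up, then turn the dial until it clicks in with its red pointer at the green mark, and pull the shackle all the way open, out of the steel staple. Then lift the opened lock off the box, level with its dial up, to some 8 cm above the lid (mind the wall cabinet overhead), and finish while still holding it there motionless in the gripper. Leave the red kitchen timer, the pepper shaker and the spice jar standing where they are.

Things in the scene. Friction and masses are not known exactly. Their poses are not given: they have to be found in the camera images.
- medicine_box: White medicine box with a blue lid, 272 x 152 x 62 mm high, fixed to the worktop; it is not opened. Origin: centre of its underside, z up, -x end toward the robot (yaw within 0.4 rad). On the lid a steel rim 7 mm high surrounds the lock's body with 2 mm play.
- staple (a point): Top of the fixed steel staple on the lid, 27.5 mm above the lid, right in front (-x) of the lock's body. The staple is an eye 6 mm thick along x and 23 mm wide round the shackle's +y leg. It holds the lock down until that leg is drawn out of it, and holds the lock's body back when the shackle is pulled.
- lock: Loose combination lock, about 0.45 kg (varies), dial up on the lid. Dark body 100 x 58 x 26 mm. Origin: the body's underside on the dial axis (62 mm above the worktop at the start); it spans x -36 to +64, y -29 to +29 mm. Axes parallel to the box's at the start. A green mark lies on its top 24 to 35 mm from the dial axis toward -x; white ticks mark the other clicks.
- dial_grip (a point): Point on the axis of the dial, at the height to grip it, 42.5 mm above the lock's underside. The dial is an upright knurled aluminium cylinder, diameter 40 mm, 27.5 to 53.5 mm above the lock's underside. The opened lock is about in balance when lifted by the dial.
- pointer (a point): Outer end of the red pointer on the dial's top, 19.5 mm from the dial axis, 53.5 mm above the lock's underside. It points along the lock's -x, at the green mark, when the lock can be opened.
- dial (a joint): Angle of the dial (rad), positive counter-clockwise from above; 0 = red pointer at the green mark, where alone the shackle is free (within about 0.1). It rests in clicks every 30 degrees (0.52 rad); about 0.06 N m takes it over a click. Starts between 0.78 and 2.9, so turn it clockwise to reach 0. Stops at -1.6 and 3.1.
- plunger (a joint): Travel of the yellow clear plunger (m): 0 up, 0.010 fully down. Sprung: 2.4 N at the top, 5.4 N fully down; it comes back up by itself.
- plunger_top (a point): Centre of the flat top of the yellow plunger, diameter 18 mm; 47 mm from the dial axis toward the lock's +x, 40 mm above the lock's underside when up (14 mm above the body's top). Pressed straight down.
- shackle (a joint): How far the shackle is drawn out of the lock (m): 0 shut, 0.022 fully open (stop). Slides toward the lock's -x with about 2 N friction and stays where it is left; blocked after 1 to 4 mm unless the dial is at 0. Its +y leg has left the staple at 0.018.
- shackle_bar (a point): Middle of the cross bar of the U-shaped steel shackle: round bar 9 mm thick along the lock's y, 84 mm from the dial axis toward -x when shut, its axis 13.5 mm above the lid. Legs along x, 33 mm clear between them; 35 mm clear from bar to staple when shut. Pinch the bar from above, one finger inside the U, closing along the lock's x.
- timer: Red and white kitchen timer, 66 x 65 x 58 mm, loose, beside the box; bystander. Origin: centre of its underside.
- pepper: Round red and green pepper shaker, 63 x 63 x 80 mm, loose, at the other side of the box; bystander. Origin: centre of its underside.
- spice: Spice jar with red cap, 47 x 47 x 97 mm, loose, behind the box; bystander. Origin: centre of its underside.

How it is judged:
By the outcome, as a careful person would: the job done as asked, in the order asked, and still so for the second after the job is handed in, while the arm keeps its last pose, push and grip.
It also fails if it takes over 72 s, if anything falls off the work surface, if the arm or the gripper's body presses on something with over 40 N, if the wrist force passes 120 N, or if a joint passes its speed limit or range.

### The arm

A 6-joint arm with a two-finger parallel gripper is mounted at the origin on a cart in front of the work surface, level with it; the furniture and walls round the work are solid. World frame = base frame: x ahead of the robot, y to its left, z up, the work surface at z = 0. Lengths are in m, angles in rad, forces in N, time in s.
With the tool pointing down it reaches from about 0.35 to 0.85 m from the base axis. Payload 8.1 kg.
Tool frame: the origin (TCP) lies on the centre line of the jaws, within the pads' length; the fingertips stand 17 mm ahead of it and the grasp point (between the pads) lies 2 mm behind it; z points along the fingers, y is the line along which they close (so a half turn about z gives the same grasp; the last joint's range is limited). The gripper opens to 93 mm and grips with 3 to 60 N. Pads are 15 mm wide; open, the fingers measure 128 mm over their backs; the gripper's body (75 mm by 188 mm) begins 65 mm behind the grasp point.
Start: joints at [1.2, 0.13, 1.488, -0, 1.523, -0.085], TCP at [0.169, 0.576, 0.236] pointing down, gripper open.
Joint ranges: [-2.96, 2.96], [-0.89, 2.26], [0.02, 2.5], [-1.34, 4.48], [0, 2.73], [-2.66, 2.66]. Speed limits (rad/s): [2.39, 2.39, 2.79, 3.14, 3.14, 3.14].

### API

Orientations are given as a rotation vector (axis times angle).
In Python, from plant import status, eyes, robot gives the robot as it stands. The module is installed in compiled form; this text tells all that it offers.
- The arm moves only by the tool servo_tool, never from a script. Its argument "plan" is text: rows parted by semicolons, each of 4 numbers parted by spaces: the shift along the tool's x, y, z in m, then the turn about the tool's z in degrees. A call has 1 to 12 rows; each row is the pose to reach, as a shift and turn from the pose commanded when the call began, along the tool's axes at that moment; what a row does not reach only later rows make up. A row lasts 1/12 s, in which the tool goes at most 41.7 mm and 7.16 degrees, less where a joint would pass 70% of its speed; a pose out of reach is approached as far as the arm can. A call with a gripper value outside its range is refused whole. "grip" is the closure, from -1 (fully open) to 1 (shut), set as the call begins (left out, the last holds). The fingers move at their own pace and stop on an object; "grip_force" is the grip in N (left out, the last holds). Time passes only in rows, so rows that repeat a pose let the fingers close. It gives the time, the measured TCP pose, the force, the opening and the grip force at its end, in the units of the state.
- status.read_state(): the state, without advancing time (a new reading comes with each control period).
- eyes.read_camera(name): name is "scene" or "top"; returns a dict with "image" (400x640x3 uint8, blue, green, red), "fovy" (degrees; the focal length in pixels is half the picture's height over the tangent of half this angle, whatever the lens; pixels are square), "cx", "cy" (the principal point, pixels), "world_from_camera" (4x4, takes a point from camera to world coordinates). Camera axes: x right, y down, z forward; pixel columns grow to the right and rows downward; lengths in m; the calibration is good to about 2 mm. A picture is of the moment at which its call begins. There is no depth.
- robot.close_job(): hands the job in; it is judged then, once.
The state is a dict: "t": time; "q": joint angles; "dq": joint speeds; "joint_torque": joint torques, N m; "tool_pos": TCP position; "orientation": TCP orientation; "force": force on the tool from outside, world axes, zero at the start; "wrist_torque": the same for the moment, N m; "opening": finger opening in m; "gripper_force": force on a finger pad.
Only numpy, scipy, OpenCV 4.12 (cv2) and the standard library are available. Lean on these libraries where they do the work, as an engineer would, in place of code of your own. Each camera call takes 0.05 s, during which the arm holds its last target. There are 200 camera calls.

## Working session

There is one attempt and no reset: what is moved stays moved. The work goes in short steps, Python scripts to look and compute and a tool call to move; the robot and the scene stay as the last step left them, time stands still between calls to the robot, and variables do not carry over. Pictures are saved under pics/ and viewed, at most 10 in all, crops included, and the job is handed in when it is done.

Besides the shell and the picture viewer there is one more tool, called as name(argument=value, ...) on one line, values as JSON. servo_tool: Moves the arm, as the interface text tells. Its arguments: {"type":"object","properties":{"plan":{"type":"string"},"grip":{"type":"number"},"grip_force":{"type":"number"}},"required":["plan"]}

```bash
mkdir -p pics
python3 - <<'E'
from plant import status,eyes,robot
import cv2,numpy as np
s=status.read_state();print(s)
for n in("top","scene"):
    c=eyes.read_camera(n);cv2.imwrite(f"pics/{n}0.png",c["image"])
    print(n,c["fovy"],c["cx"],c["cy"]);print(np.round(c["world_from_camera"],4))
E
```

```text
{'t': 0.0, 'q': array([ 1.19960155e+00,  1.31155498e-01,  1.48928250e+00,  1.15265662e-05,
        1.52297778e+00, -8.53826993e-02]), 'dq': array([ 0.00020267, -0.00187573, -0.00013259, -0.00138911,  0.00242356,
       -0.00068587]), 'joint_torque': array([ 1.72990018e-03, -5.59855092e+01, -4.91744757e+01,  7.68740731e-02,
        3.54268891e-02, -1.62274505e-04]), 'tool_pos': array([0.16893224, 0.57517085, 0.23458903]), 'orientation': array([-4.47366359e-01, -3.10914736e+00,  2.78498428e-03]), 'force': array([ 0.52076226,  0.16052168, -1.49102388]), 'wrist_torque': array([ 0.01564221, -0.01104459,  0.00997831]), 'gripper_force': 0.0, 'opening': 0.09309287138140884}
top 45.39293396228796 320.8372776780092 202.85797038070297
[[-0.0279 -0.9886  0.1477  0.4404]
 [-0.9995  0.0295  0.0084  0.0678]
 [-0.0126 -0.1474 -0.989   1.1049]
 [ 0.      0.      0.      1.    ]]
scene 49.63792077760539 322.3401860621346 199.55165091244132
[[ 0.546  -0.5657  0.618   0.0254]
 [-0.8376 -0.3533  0.4166 -0.3003]
 [-0.0173 -0.7451 -0.6668  0.7351]
 [ 0.      0.      0.      1.    ]]
```

View pics/top0.png

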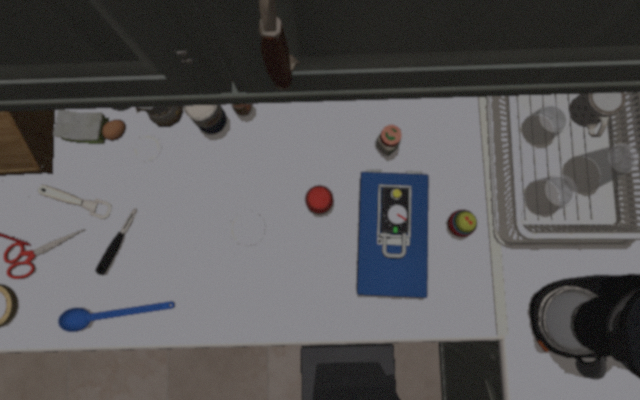

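View pics/scene0.png

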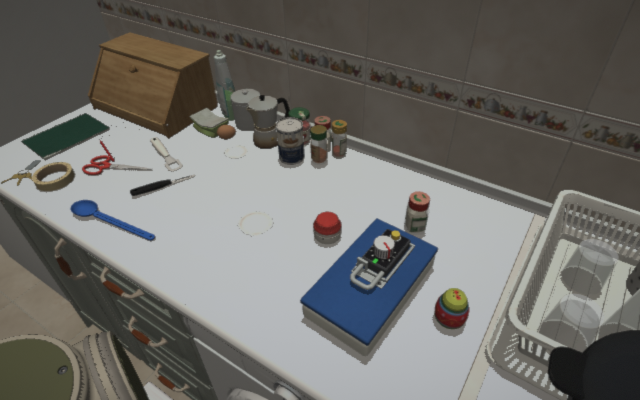

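The top view shows the blue box around (393,235), with the lock around (394,218), timer at (319,199), pepper at (462,222) and spice jar at (390,138). I'll enlarge both views of the lock.

Run:
```python
import cv2,numpy as np
a=cv2.imread("pics/top0.png")[165:305,345:440];b=cv2.imread("pics/scene0.png")[215:355,300:445]
f=lambda i,k:cv2.convertScaleAbs(cv2.resize(i,None,fx=k,fy=k,interpolation=cv2.INTER_CUBIC),alpha=1.5)
A=f(a,4);B=f(b,3)
o=np.zeros((560,A.shape[1]+B.shape[1],3),np.uint8);o[:,:A.shape[1]]=A;o[:B.shape[0],A.shape[1]:]=B
cv2.imwrite("pics/c1.png",o);print(o.shape,A.shape)
```

```text
(560, 815, 3) (560, 380, 3)
```

View pics/c1.png

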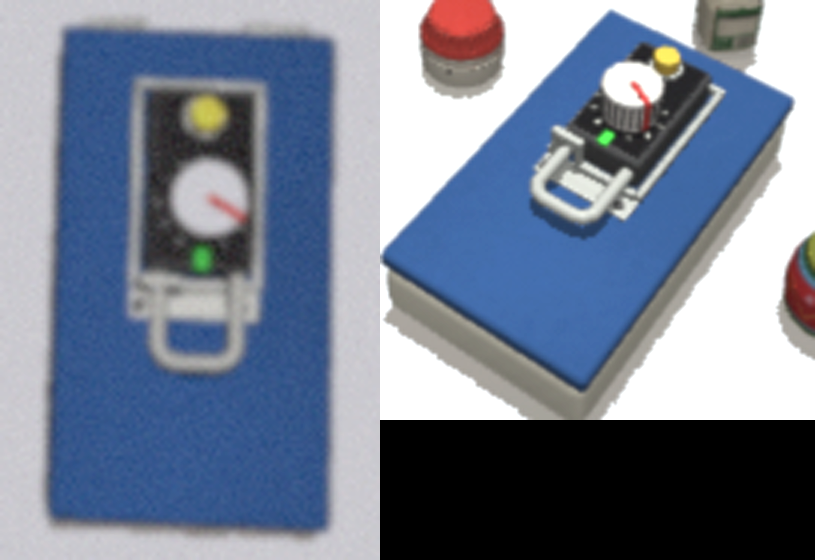

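```bash
cat > h.py <<'E'
import numpy as np
from plant import status,eyes,robot
K={"top":(45.39293396228796,320.8372776780092,202.85797038070297),"scene":(49.63792077760539,322.3401860621346,199.55165091244132)}
def cast(n,T,u,v,z):
    fy,cx,cy=K[n];f=200/np.tan(np.radians(fy)/2)
    d=T[:3,:3]@[(u-cx)/f,(v-cy)/f,1];return T[:3,3]+d*(z-T[2,3])/d[2]
E
python3 - <<'E'
from h import *
P={"plunger":(.102,(207,112),(287,57)),"dial":(.1155,(209,197),(252,84)),"ptr":(.1155,(246,219),None),"green":(.088,(202,260),(225,138)),"bar":(.0755,(196,362),(187,213)),
"c1":(.062,(65,28),(232,12)),"c2":(.062,(334,38),(412,102)),"c3":(.062,(328,528),(205,386)),"c4":(.062,(50,518),(4,260))}
T={n:eyes.read_camera(n)["world_from_camera"] for n in K}
R={}
for k,(z,a,b) in P.items():
    p=cast("top",T["top"],345+(a[0]+.5)/4-.5,165+(a[1]+.5)/4-.5,z)
    q=cast("scene",T["scene"],300+(b[0]+.5)/3-.5,215+(b[1]+.5)/3-.5,z) if b else p*0
    R[k]=(p,q);print(k,p.round(4),q.round(4))
for i in (0,1):
    g=lambda k:R[k][i][:2]
    w=g("plunger")-g("bar");print(i,"yaw lock",np.arctan2(w[1],w[0]),np.hypot(*w))
    for a,b in(("c4","c1"),("c3","c2")):
        w=g(b)-g(a);print("yaw box",np.arctan2(w[1],w[0]),np.hypot(*w))
    print("ctr",sum(g(c) for c in("c1","c2","c3","c4"))/4)
    w=g("c1")-g("c2");print("wid",np.hypot(*w))
w=R["ptr"][0]-R["dial"][0];print("ptr ang",np.arctan2(w[1],w[0]),np.hypot(*w[:2]))
E
```

```text
plunger [ 0.6074 -0.0846  0.102 ] [ 0.6038 -0.0854  0.102 ]
dial [ 0.5603 -0.0813  0.1155] [ 0.558  -0.0815  0.1155]
ptr [ 0.5482 -0.0999  0.1155] [ 0. -0.  0.]
green [ 0.53  -0.08   0.088] [ 0.5304 -0.0786  0.088 ]
bar [ 0.4766 -0.0759  0.0755] [ 0.474  -0.0828  0.0755]
c1 [ 0.6637 -0.0143  0.062 ] [ 0.6603 -0.0173  0.062 ]
c2 [ 0.6535 -0.1631  0.062 ] [ 0.6474 -0.1629  0.062 ]
c3 [ 0.387  -0.1437  0.062 ] [ 0.3836 -0.1456  0.062 ]
c4 [0.3963 0.0045 0.062 ] [ 0.3918 -0.0005  0.062 ]
0 yaw lock -0.06693737210522417 0.13106722977214186
yaw box -0.07018139027734706 0.26812595219193136
yaw box -0.0728425143641098 0.26726146404064555
ctr [ 0.52511634 -0.07915959]
wid 0.14910946408253062
1 yaw lock -0.02021886605202325 0.12985879217518942
yaw box -0.06267387172827028 0.26900099159128554
yaw box -0.06549947065084367 0.2643500713786352
ctr [ 0.52074978 -0.08157508]
wid 0.146118712821457
ptr ang -2.146747950543732 0.02214526290336269
```

Yaw is about -0.069, the dial is at (0.559,-0.0815), and the pointer is about +61°, which is 2 clicks, so I turn 60° clockwise. First I go above the plunger with the jaws closed.

servo_tool(plan="-0.015 -0.013 0 -1;-0.045 -0.038 0 -2;-0.075 -0.063 0 -3;-0.105 -0.088 0 -4;-0.135 -0.114 0 -5;-0.165 -0.139 0 -6;-0.195 -0.164 0 -7;-0.225 -0.19 0 -8;-0.255 -0.215 0 -9;-0.285 -0.24 0 -10;-0.315 -0.266 0 -11;-0.345 -0.291 0 -12", grip=1, grip_force=10)

```text
t: 1.2
tool_pos: [0.4186, 0.1973, 0.2357]
orientation: [0.118, 3.139, 0.0]
force: [1.0, 0.8, 0.5]
opening: 0.0177
gripper_force: 0.0
```

```bash
cat >> h.py <<'E'
from scipy.spatial.transform import Rotation as Ro
YAW=-0.069;D=np.array([.559,-.0815])
def lock(dx,dy=0):
    c,s=np.cos(YAW),np.sin(YAW);return D+[c*dx-s*dy,s*dx+c*dy]
def go(xy,z,yaw):
    s=status.read_state();R=Ro.from_rotvec(s["orientation"]).as_matrix()
    y=np.arctan2(R[1,1],R[0,1]);a=(y-yaw+np.pi/2)%np.pi-np.pi/2
    print("t",s["t"].__round__(2),"pos",s["tool_pos"].round(4),"F",s["force"].round(1),"open",round(s["opening"],4),"q",s["q"].round(2),"tilt",R[:,2].round(3))
    print("shift",(R.T@(np.r_[xy,z]-s["tool_pos"])).round(4),"turn",np.degrees(a).round(1))
E
python3 -c "
from h import *
go(lock(47),.16,YAW+np.pi/2)"
```

```text
t 1.2 pos [0.4186 0.1973 0.2357] F [1.  0.8 0.5] open 0.0177 q [ 0.33 -0.25  1.85 -0.    1.54 -1.17] tilt [ 0.  0. -1.]
shift [-4.716e+01  3.280e-02  9.030e-02] turn -0.4
```

```bash
python3 -c "
from h import *
go(lock(.047),.16,YAW+np.pi/2)"
```

```text
t 1.2 pos [0.4186 0.1973 0.2357] F [1.  0.8 0.5] open 0.0177 q [ 0.33 -0.25  1.85 -0.    1.54 -1.17] tilt [ 0.  0. -1.]
shift [-0.2079 -0.2672  0.0757] turn -0.4
```

servo_tool(plan="-0.02 -0.026 0 0;-0.042 -0.054 0 0;-0.065 -0.083 0 0;-0.088 -0.113 0 0;-0.111 -0.143 0.01 0;-0.134 -0.172 0.02 0;-0.157 -0.201 0.03 0;-0.178 -0.229 0.04 0;-0.19 -0.244 0.05 0;-0.193 -0.25 0.06 0;-0.193 -0.25 0.06 0;-0.193 -0.25 0.06 0")

```text
t: 2.2
tool_pos: [0.5904, -0.0641, 0.1746]
orientation: [-0.12, -3.137, -0.001]
force: [-0.2, 0.2, 0.5]
opening: 0.0007
gripper_force: 0.0
```

```bash
python3 -c "
from h import *
go(lock(.047),.1215,YAW+np.pi/2)"
```

```text
t 2.2 pos [ 0.5904 -0.0641  0.1746] F [-0.2  0.2  0.5] open 0.0007 q [-0.19  0.15  1.58  0.    1.42 -1.69] tilt [-0.003  0.001 -1.   ]
shift [-0.0172 -0.0194  0.053 ] turn -0.4
```

servo_tool(plan="-0.006 -0.007 0.005 0;-0.012 -0.013 0.015 0;-0.017 -0.019 0.025 0;-0.017 -0.019 0.035 0;-0.017 -0.019 0.045 0;-0.017 -0.019 0.05 0;-0.017 -0.019 0.05 0;-0.017 -0.019 0.05 0")

```text
t: 2.87
tool_pos: [0.6065, -0.0847, 0.125]
orientation: [-0.12, -3.138, -0.0]
force: [-0.1, -0.7, 0.3]
opening: 0.0004
gripper_force: 0.0
```

Run:
```python
from h import *
import cv2
go(lock(.047),.109,YAW+np.pi/2)
i=eyes.read_camera("scene")["image"][200:320,330:450]
i2=eyes.read_camera("top")["image"][165:285,345:440]
f=lambda i:cv2.convertScaleAbs(cv2.resize(i,None,fx=4,fy=4,interpolation=cv2.INTER_CUBIC),alpha=1.5)
cv2.imwrite("pics/c2.png",f(np.hstack([i,i2[:,:80]])))
```

```text
t 2.87 pos [ 0.6065 -0.0847  0.125 ] F [-0.1 -0.7  0.3] open 0.0004 q [-0.22  0.24  1.57  0.    1.33 -1.72] tilt [-0.001  0.    -1.   ]
shift [ 0.0006 -0.0001  0.016 ] turn -0.4
```

View pics/c2.png

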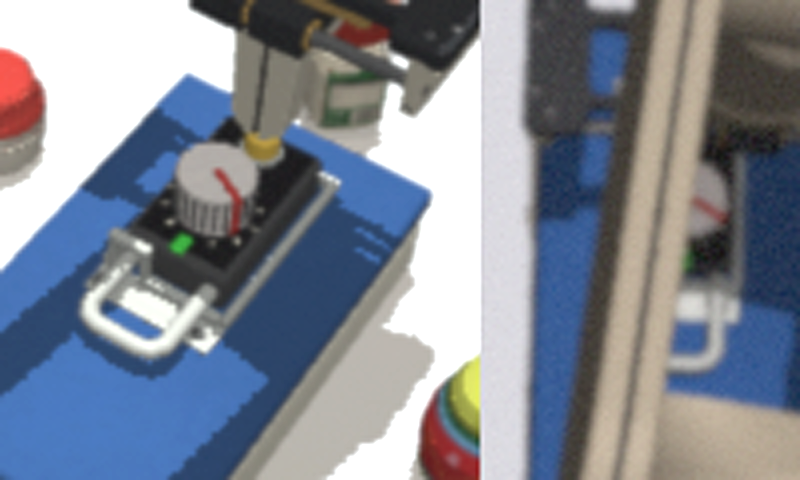

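The closed fingertips stand right above the yellow plunger (264,145). I press slowly.

servo_tool(plan="0 0 0.003 0;0 0 0.006 0;0 0 0.009 0;0 0 0.011 0;0 0 0.013 0;0 0 0.0145 0;0 0 0.0155 0;0 0 0.0165 0;0 0 0.0165 0;0 0 0.0165 0")

```text
t: 3.8
tool_pos: [0.6075, -0.0851, 0.1097]
orientation: [0.12, 3.138, -0.0]
force: [1.8, 0.4, 4.4]
opening: 0.0004
gripper_force: 2.6
```

servo_tool(plan="0 0 0.001 0;0 0 0.002 0;0 0 0.003 0;0 0 0.003 0;0 0 0.003 0")

```text
t: 4.22
tool_pos: [0.608, -0.0852, 0.1086]
orientation: [0.12, 3.137, -0.001]
force: [-2.5, 0.9, 15.9]
opening: 0.0005
gripper_force: 8.0
```

servo_tool(plan="0 0 -0.01 0;0 0 -0.03 0;0 0 -0.05 0;0.01 0 -0.05 -4;0.02 0 -0.05 -10;0.03 0 -0.05 -16;0.04 0 -0.05 -22;0.047 0 -0.05 -26;0.047 0 -0.05 -30;0.047 0 -0.05 -30;0.047 0 -0.05 -30", grip=-1)

```text
t: 5.13
tool_pos: [0.5594, -0.0814, 0.1554]
orientation: [0.693, -3.063, -0.001]
force: [-0.6, 0.4, -0.2]
opening: 0.069
gripper_force: 0.0
```

Run:
```python
from h import *
import cv2
go(lock(0),.108,YAW+np.pi/2+np.pi/6)
i=eyes.read_camera("scene")["image"][200:320,330:450]
f=lambda i:cv2.convertScaleAbs(cv2.resize(i,None,fx=4,fy=4,interpolation=cv2.INTER_CUBIC),alpha=1.5)
cv2.imwrite("pics/c3.png",f(i))
```

```text
t 5.13 pos [ 0.5594 -0.0814  0.1554] F [-0.6  0.4 -0.2] open 0.069 q [-0.24  0.09  1.68 -0.    1.37 -2.25] tilt [-0.002  0.    -1.   ]
shift [0.0004 0.     0.0474] turn -0.6
```

View pics/c3.png

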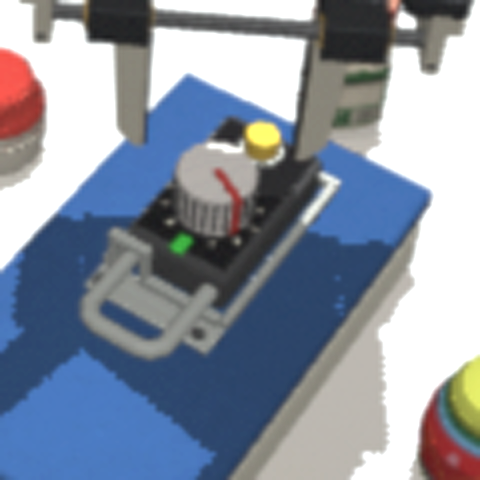

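The plunger is back up (263,135) and the open jaws straddle the dial (215,175). I descend and grip.

servo_tool(plan="0 0 0.004 0;0 0 0.012 0;0 0 0.022 0;0 0 0.032 0;0 0 0.04 0;0 0 0.045 0;0 0 0.046 0;0 0 0.046 0;0 0 0.046 0")

```text
t: 5.93
tool_pos: [0.5603, -0.0815, 0.1104]
orientation: [-0.696, 3.063, -0.0]
force: [-0.1, -0.4, -0.5]
opening: 0.0925
gripper_force: 0.0
```

servo_tool(plan="0 0 0 0;0 0 0 0;0 0 0 0;0 0 0 0;0 0 0 0;0 0 0 0;0 0 0 0;0 0 0 0;0 0 0 0;0 0 0 0", grip=1, grip_force=20)

```text
t: 6.77
tool_pos: [0.5601, -0.0815, 0.1102]
orientation: [-0.697, 3.063, -0.0]
force: [0.2, 0.2, 0.3]
opening: 0.0393
gripper_force: 20.0
```

servo_tool(plan="0 0 0 4;0 0 0 10;0 0 0 16;0 0 0 22;0 0 0 28;0 0 0 34;0 0 0 40;0 0 0 46;0 0 0 52;0 0 0 57;0 0 0 61;0 0 0 61")

```text
t: 7.77
tool_pos: [0.5602, -0.0813, 0.1101]
orientation: [0.959, 2.991, 0.0]
force: [1.8, 0.5, -0.3]
opening: 0.0389
gripper_force: 20.0
```

servo_tool(plan="0 0 0 0;0 0 0 0;0 0 0 0;0 0 0 0;0 0 0 0;0 0 0 0", grip=-1)

```text
t: 8.27
tool_pos: [0.5601, -0.0815, 0.1101]
orientation: [-0.954, -2.993, 0.0]
force: [0.2, 0.9, 0.4]
opening: 0.0747
gripper_force: 0.0
```

servo_tool(plan="0 0 -0.01 0;0 0 -0.03 0;0 0 -0.05 0;0 0 -0.05 0")

```text
t: 8.6
tool_pos: [0.5627, -0.082, 0.1656]
orientation: [0.952, 2.986, 0.001]
force: [0.5, -0.4, 0.5]
opening: 0.0931
gripper_force: 0.0
```

Run:
```python
from h import *
import cv2
go(lock(-.084),.14,YAW)
i=eyes.read_camera("scene")["image"][200:320,330:450]
f=lambda i:cv2.convertScaleAbs(cv2.resize(i,None,fx=4,fy=4,interpolation=cv2.INTER_CUBIC),alpha=1.5)
cv2.imwrite("pics/c4.png",f(i))
```

```text
t 8.6 pos [ 0.5627 -0.082   0.1656] F [ 0.5 -0.4  0.5] open 0.0931 q [-0.23  0.08  1.67  0.    1.38 -1.19] tilt [ 0.007 -0.002 -1.   ]
shift [ 0.0752 -0.0456  0.025 ] turn 58.6
```

View pics/c4.png

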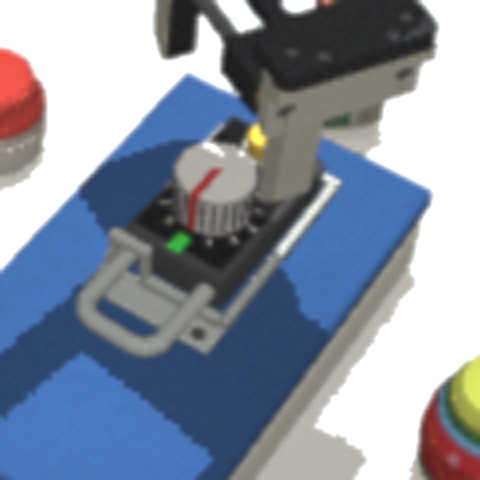

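The pointer runs (215,172)→(197,198), parallel to the lock axis and toward the green mark (178,242), so the dial is at 0. Next I go over the shackle bar.

servo_tool(plan="0.008 -0.005 0 6;0.02 -0.012 0 12;0.032 -0.02 0 18;0.044 -0.027 0 24;0.056 -0.034 0 30;0.066 -0.04 0 36;0.075 -0.046 0 42;0.075 -0.046 0.005 48;0.075 -0.046 0.01 54;0.075 -0.046 0.015 58.5;0.075 -0.046 0.015 58.5;0.075 -0.046 0.015 58.5", grip=0.35)

```text
t: 9.65
tool_pos: [0.4717, -0.0754, 0.1445]
orientation: [-2.291, -2.147, 0.001]
force: [0.2, -0.8, -0.6]
opening: 0.0301
gripper_force: 0.0
```

Run:
```python
from h import *
import cv2
go(lock(-.084),.083,YAW)
i=eyes.read_camera("scene")["image"][210:330,310:430]
f=lambda i:cv2.convertScaleAbs(cv2.resize(i,None,fx=4,fy=4,interpolation=cv2.INTER_CUBIC),alpha=1.5)
cv2.imwrite("pics/c5.png",f(i))
```

```text
t 9.65 pos [ 0.4717 -0.0754  0.1445] F [ 0.2 -0.8 -0.6] open 0.0301 q [-0.27 -0.14  1.93 -0.    1.36 -0.2 ] tilt [-0.001  0.    -1.   ]
shift [-0.0001  0.0036  0.0615] turn 0.2
```

View pics/c5.png

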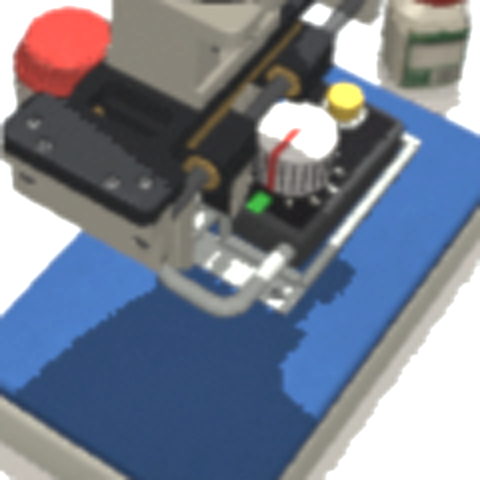

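The jaws are above the shackle bar (220,300), at the right yaw. I descend and pinch.

servo_tool(plan="0 0.0035 0.004 0;0 0.0035 0.014 0;0 0.0035 0.026 0;0 0.0035 0.038 0;0 0.0035 0.048 0;0 0.0035 0.055 0;0 0.0035 0.06 0;0 0.0035 0.061 0;0 0.0035 0.061 0")

```text
t: 10.45
tool_pos: [0.4756, -0.0757, 0.0837]
orientation: [-2.295, -2.145, 0.001]
force: [-0.6, -1.0, 0.6]
opening: 0.0305
gripper_force: 0.0
```

servo_tool(plan="0 0 0 0;0 0 0 0;0 0 0 0;0 0 0 0;0 0 0 0;0 0 0 0", grip=1, grip_force=30)

```text
t: 10.95
tool_pos: [0.4762, -0.076, 0.0846]
orientation: [2.295, 2.144, 0.001]
force: [0.2, -0.9, 2.4]
opening: 0.0077
gripper_force: 29.9
```

```bash
python3 -c "
from h import *
go(lock(-.107),.083,YAW)"
```

```text
t 10.95 pos [ 0.4762 -0.076   0.0846] F [ 0.2 -0.9  2.4] open 0.0077 q [-0.26 -0.06  1.97 -0.    1.23 -0.2 ] tilt [ 0.001 -0.    -1.   ]
shift [ 0.0002 -0.0241  0.0016] turn 0.1
```

servo_tool(plan="0 -0.001 0 0;0 -0.003 0 0;0 -0.005 0 0;0 -0.008 0 0;0 -0.011 0 0;0 -0.014 0 0;0 -0.016 0 0;0 -0.018 0 0;0 -0.019 0 0;0 -0.02 0 0;0 -0.021 0 0;0 -0.021 0 0")

```text
t: 11.95
tool_pos: [0.4546, -0.0743, 0.0841]
orientation: [-2.295, -2.145, 0.0]
force: [-0.0, -0.6, 2.4]
opening: 0.008
gripper_force: 29.9
```

servo_tool(plan="0 -0.0005 0 0;0 -0.001 0 0;0 -0.0015 0 0;0 -0.002 0 0;0 -0.002 0 0;0 -0.002 0 0")

```text
t: 12.45
tool_pos: [0.453, -0.0743, 0.0842]
orientation: [2.295, 2.145, 0.0]
force: [2.7, -0.8, 2.7]
opening: 0.0079
gripper_force: 29.9
```

servo_tool(plan="0 -0.001 0 0;0 -0.002 0 0;0 -0.003 0 0;0 -0.003 0 0;0 -0.003 0 0")

```text
t: 12.87
tool_pos: [0.4519, -0.0746, 0.0848]
orientation: [2.292, 2.142, 0.004]
force: [11.6, -2.8, -4.5]
opening: 0.0079
gripper_force: 29.9
```

```bash
python3 -c "
from h import *
go(lock(-.107),.083,YAW)"
```

```text
t 12.87 pos [ 0.4519 -0.0746  0.0848] F [11.6 -2.8 -4.5] open 0.0079 q [-0.28 -0.14  2.04  0.    1.23 -0.21] tilt [ 0.005 -0.001 -1.   ]
shift [0.0005 0.0003 0.0018] turn 0.1
```

The stop is reached (12 N at 24 mm). I release and rise.

servo_tool(plan="0 0.001 0 0;0 0.001 0 0;0 0.001 0 0;0 0.001 0 0;0 0.001 0 0", grip=0.4)

```text
t: 13.28
tool_pos: [0.4501, -0.0739, 0.0836]
orientation: [-2.294, -2.144, 0.001]
force: [-0.3, 0.2, 0.4]
opening: 0.0272
gripper_force: 0.0
```

servo_tool(plan="0 0 -0.005 0;0 0 -0.02 0;0 0 -0.04 0;0 0 -0.06 0;0 0 -0.07 0;0 -0.03 -0.07 0;0 -0.06 -0.07 0;0 -0.09 -0.07 0;0 -0.09 -0.07 0")

```text
t: 14.03
tool_pos: [0.3569, -0.0672, 0.153]
orientation: [-2.294, -2.144, 0.003]
force: [0.6, -0.4, 0.3]
opening: 0.0282
gripper_force: 0.0
```

Run:
```python
from h import *
import cv2
go(lock(0),.155,YAW+np.pi/2)
i=eyes.read_camera("scene")["image"][210:310,320:440]
j=eyes.read_camera("top")["image"][165:265,365:430]
f=lambda i:cv2.convertScaleAbs(cv2.resize(i,None,fx=4,fy=4,interpolation=cv2.INTER_CUBIC),alpha=1.5)
cv2.imwrite("pics/c6.png",f(np.hstack([i,j])))
```

```text
t 14.03 pos [ 0.3569 -0.0672  0.153 ] F [ 0.6 -0.4  0.3] open 0.0282 q [-0.33 -0.52  2.2  -0.    1.46 -0.26] tilt [-0.003  0.    -1.   ]
shift [-0.0006  0.2026 -0.0025] turn -89.9
```

View pics/c6.png

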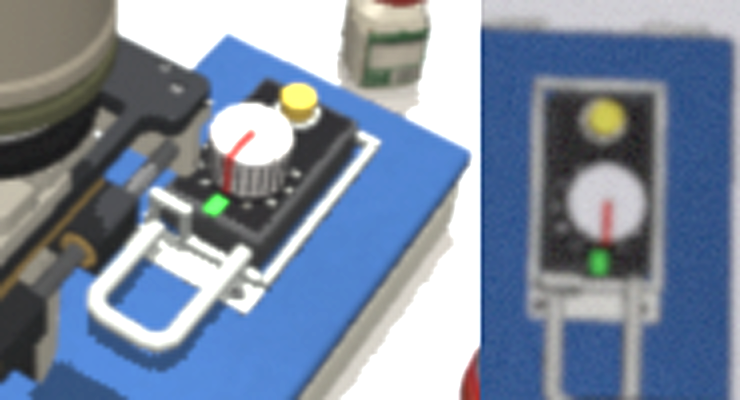

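The shackle is drawn well out, the pointer is at the green mark and the plunger is up. The dial has moved about 2 mm toward -x. Next I grip the dial along the lock's y and lift.

servo_tool(plan="0 0.008 0 -5;0 0.025 0 -11;0 0.045 0 -17;0 0.065 0 -24;0 0.085 0 -31;0 0.105 0 -38;0 0.125 0 -45;0 0.145 0 -52;0 0.165 0 -59;0 0.182 0 -66;0 0.193 0 -73;0 0.2 0 -80", grip=-1)

```text
t: 15.13
tool_pos: [0.5629, -0.0815, 0.1532]
orientation: [-0.369, -3.12, -0.0]
force: [-0.0, -0.2, -0.1]
opening: 0.0928
gripper_force: 0.0
```

servo_tool(plan="0 0 0 -5;0 0 0 -10;0 0 0 -10;0 0 0 -10;0 0 0 -10")

```text
t: 15.55
tool_pos: [0.561, -0.0815, 0.1537]
orientation: [-0.111, -3.139, -0.0]
force: [0.0, -0.0, 0.1]
opening: 0.0929
gripper_force: 0.0
```

Run:
```python
from h import *
go(lock(-.0015),.109,YAW+np.pi/2)
```

```text
t 15.55 pos [ 0.561  -0.0815  0.1537] F [ 0.  -0.   0.1] open 0.0929 q [-0.23  0.09  1.68  0.    1.37 -1.74] tilt [-0.  0. -1.]
shift [ 0.0035 -0.0002  0.0447] turn -0.1
```

servo_tool(plan="0.0035 0 0.004 0;0.0035 0 0.012 0;0.0035 0 0.022 0;0.0035 0 0.032 0;0.0035 0 0.039 0;0.0035 0 0.043 0;0.0035 0 0.0445 0;0.0035 0 0.0445 0")

```text
t: 16.22
tool_pos: [0.5568, -0.0812, 0.109]
orientation: [-0.106, -3.139, -0.0]
force: [0.2, -0.8, 0.2]
opening: 0.0928
gripper_force: 0.0
```

servo_tool(plan="0 0 0 0;0 0 0 0;0 0 0 0;0 0 0 0;0 0 0 0;0 0 0 0;0 0 0 0;0 0 0 0;0 0 0 0;0 0 0 0", grip=1, grip_force=50)

```text
t: 17.05
tool_pos: [0.5571, -0.0811, 0.1097]
orientation: [0.106, 3.14, 0.0]
force: [0.5, 1.0, 0.7]
opening: 0.0391
gripper_force: 50.0
```

servo_tool(plan="0 0 -0.001 0;0 0 -0.002 0;0 0 -0.003 0;0 0 -0.005 0;0 0 -0.007 0;0 0 -0.009 0;0 0 -0.009 0;0 0 -0.009 0")

```text
t: 17.72
tool_pos: [0.557, -0.0813, 0.1188]
orientation: [-0.106, -3.14, 0.0]
force: [0.1, -0.2, -5.2]
opening: 0.0392
gripper_force: 50.0
```

The load is about 0.5 kg and free, so I lift slowly to 8 cm.

servo_tool(plan="0 0 -0.003 0;0 0 -0.008 0;0 0 -0.015 0;0 0 -0.023 0;0 0 -0.031 0;0 0 -0.039 0;0 0 -0.047 0;0 0 -0.055 0;0 0 -0.062 0;0 0 -0.067 0;0 0 -0.07 0;0 0 -0.071 0")

```text
t: 18.72
tool_pos: [0.5574, -0.0813, 0.1903]
orientation: [0.106, 3.139, -0.0]
force: [0.3, -0.5, -5.4]
opening: 0.0391
gripper_force: 50.0
```

servo_tool(plan="0 0 0 0;0 0 0 0;0 0 0 0;0 0 0 0;0 0 0 0;0 0 0 0;0 0 0 0;0 0 0 0;0 0 0 0;0 0 0 0;0 0 0 0;0 0 0 0")

```text
t: 19.72
tool_pos: [0.5571, -0.0813, 0.1897]
orientation: [0.106, 3.14, -0.0]
force: [-0.4, -0.3, -5.5]
opening: 0.0391
gripper_force: 50.0
```

Run:
```python
from h import *
import cv2
go(lock(0),.19,YAW+np.pi/2)
i=eyes.read_camera("scene")["image"][150:350,280:480]
f=lambda i:cv2.convertScaleAbs(cv2.resize(i,None,fx=3,fy=3,interpolation=cv2.INTER_CUBIC),alpha=1.5)
cv2.imwrite("pics/c7.png",f(i))
```

```text
t 19.72 pos [ 0.5571 -0.0813  0.1897] F [-0.4 -0.3 -5.5] open 0.0391 q [-0.24  0.06  1.65 -0.    1.43 -1.74] tilt [ 0. -0. -1.]
shift [-0.0019 -0.0001 -0.0003] turn 0.1
```

View pics/c7.png

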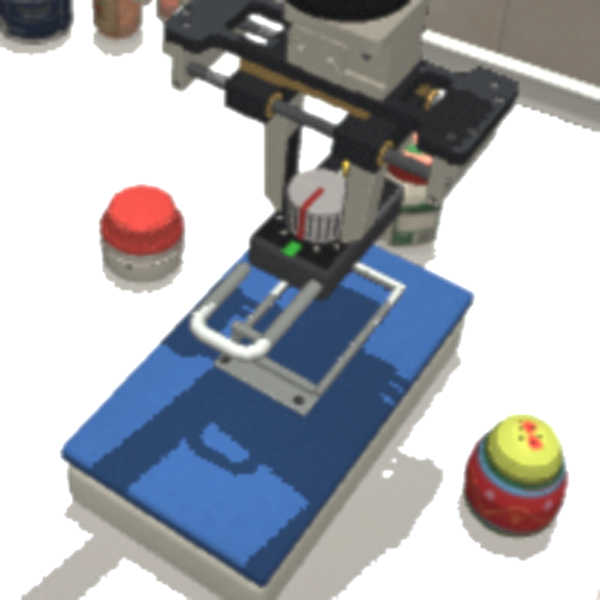

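The lock hangs level above the lid, opened, with its pointer at the green mark (291,248). The timer, pepper shaker and spice jar are undisturbed.

```bash
python3 -c "
from plant import robot
print(robot.close_job())"
```

```text
the job is handed in; nothing more can be done
None
```

The job is handed in: I pressed the plunger and it came back up, clicked the dial to the green mark and pulled the shackle to its stop, and the gripper is holding the opened lock level about 8 cm above the lid; the bystanders were not touched.

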